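Make up the relief and the whittling kit for the carving class

TASK

Make up the two carving-class kits from the stock on the bench: the larger case (relief kit) gets the gouge, the round blank and the sharpening stone, the smaller case (whittling kit) gets the knife and the square block. Set each thing gently, without dropping it, into the foam cutout shaped for it, lying as it lay on the bench and down on the cutout's floor, with the blades in the narrow ends of the tool cutouts; the stone's cutout is snug, so press it fully home between the foam lips. Leave the finished rosette, the wax tin and the bench brush where they are.

Things in the scene. Friction and masses are not known exactly. Their poses are not given: they have to be found in the camera images.
- relief_case: Larger pine tray, 202 x 158 mm, fixed, rim 23 high; dark foam to 21, cutouts with pale floor at height 10. Origin mid-underside, x lengthwise. (x, y) mm: round cutout 70 wide at (-52, 30); gouge origin to (-4, -45), its x along case x, 6 mm play all round; stone to (41, 30), lengthwise along x, either way, between springy foam lips sloping in from 45 to 27 mm apart: press with 8 to 18 N.
- whittling_case: Smaller pine tray, 172 x 138 mm, fixed, rim 23 high; dark foam to 21, cutouts with pale floor at height 10. Origin mid-underside, x lengthwise. (x, y) mm: knife origin to (-3, -34), its x along case x (handle cutout x -72 to 30, y -55 to -13, narrower blade cutout on to x 72); block cutout 102 x 48 centred at (0, 31), block lengthwise along x, either way. 6 mm play all round.
- gouge: Carving gouge, 129 mm long, lying flat: pale octagonal handle 28 mm wide (y) and high, its side flats upright from 8 to 20 mm height; brass ferrule, thin shank, U-shaped blade 12 mm wide. Origin on its underside below the balance point (grip here, across); x points to the cutting edge: handle x -58 to 12 mm, metal on to 71 mm. 75 g.
- knife: Carving knife, 130 mm long, lying flat: dark wooden handle 30 mm wide (y) and 26 mm high with brass rivets, short flat steel blade 18 mm wide. Origin on its underside below the balance point (grip here, across); x points to the blade's tip: handle x -62 to 28 mm, blade on to 68 mm. 85 g.
- round_blank: Round pale wooden blank, 58 mm diameter, 26 mm thick, lying flat, two pencilled circles on top. Origin: centre of its underside. 45 g.
- block_blank: Plain pale wooden block, 90 mm long (x), 36 mm wide (y), 36 mm high. Origin: centre of its underside. 65 g.
- stone: Two-layer grey sharpening stone, 80 mm long (x), 32 mm wide (y), 28 mm high, lying flat. Origin: centre of its underside. 165 g.
- rosette: Bystander: finished carved wooden rosette, 110 mm diameter, 16 mm thick, lying flat beyond the stock. Origin: centre of its underside.
- wax_tin: Bystander: round metal tin of polish, 75 mm diameter, 36 mm high, beyond the case on the left. Origin: centre of its underside.
- bench_brush: Bystander: bench brush with dark bristles down, about 260 mm long (x, handle to -x), 45 mm wide, 42 mm high, beyond the case on the right. Origin on the bench, about 10 mm from its middle.

How it is judged:
By the outcome, as a careful person would: the job done as asked, in the order asked, and still so for the second after the job is handed in, with the robot touching nothing.
It also fails if it takes over 112 s, if anything falls off the work surface, if the arm or the gripper's body presses on something with over 40 N, if the wrist force passes 120 N, or if a joint passes its speed limit or range.

ROBOT

A 6-joint arm with a two-finger parallel gripper is mounted at the origin on the work surface. World frame = base frame: x ahead of the robot, y to its left, z up, the work surface at z = 0. Lengths are in m, angles in rad, forces in N, time in s.
With the tool pointing down it reaches from about 0.225 to 0.725 m from the base axis. Payload 3.1 kg.
Tool frame: the origin (TCP) lies on the centre line of the jaws, within the pads' length; the fingertips stand 11 mm ahead of it and the grasp point (between the pads) lies 8 mm behind it; z points along the fingers, y is the line along which they close (so a half turn about z gives the same grasp; the last joint's range is limited). The gripper opens to 85 mm and grips with 20 to 120 N. Pads are 22 mm wide; open, the fingers measure 114 mm over their backs; the gripper's body (76 mm by 85 mm) begins 54 mm behind the grasp point. The pads swing forward as they close: fully open they stand 13 mm farther back than shut.
Start: joints at [-1.382, 0.048, 0.099, 1.622, 0, 1.443], TCP at [0.164, -0.499, 0.203] pointing down, gripper open.
Joint ranges: [-2.91, 2.91], [-0.99, 1.94], [-1.21, 1.42], [-2.12, 2.29], [-1.49, 1.47], [-3.14, 3.14]. Speed limits (rad/s): [2.79, 2.79, 3.14, 3.14, 3.14, 3.14].

INTERFACE

Orientations are given as a 3x3 rotation matrix whose columns are the frame's x, y, z axes.
In Python, from workcell import r gives the robot as it stands.
- The arm moves only by the shell command python3 -m crank 'ROWS' [FORCE]. ROWS is JSON, a list of rows, each a list of 7 numbers: the shift along the world's x, y, z in mm, then the turn, a rotation vector about the world's x, y, z in rad, then the opening, from 0 (shut) to 1 (fully open). In form: [[tx, ty, tz, wx, wy, wz, hand], ...]. A call has 1 to 20 rows; each row is the pose to reach, as a shift and turn from the pose commanded when the call began; what a row does not reach only later rows make up. A row lasts 1/10 s, in which the tool goes at most 50 mm and 8.59 degrees, less where a joint would pass 70% of its speed; a pose out of reach is approached as far as the arm can. A call with a gripper value outside its range is refused whole. The fingers move at their own pace and stop on an object; FORCE is the grip in N (left out, the last holds). Time passes only in rows, so rows that repeat a pose let the fingers close. It gives the time, the measured TCP pose, the force, the opening and the grip force at its end, in the units of the state.
- r.read_state(): the state, without advancing time (a new reading comes with each control period).
- r.capture(name): name is "side" or "top" or "wrist"; returns a dict with "frame" (420x560x3 uint8, red, green, blue), "depth" (420x560 float32, m along the optical axis (not along the pixel's ray), 0 where there is no reading), "camera_matrix" (3x3 intrinsics, pixels), "k1" (the pictures are not rectified: a ray, as slopes to the right and down, at radius r is drawn at 1 + k1 r^2 times it, then the intrinsics apply), "cam_to_world" (4x4, takes a point from camera to world coordinates). Camera axes: x right, y down, z forward; pixel columns grow to the right and rows downward; lengths in m; the calibration is good to about 2 mm. A picture is of the moment at which its call begins.
- r.job_done(): hands the job in; it is judged then, once.
The state is a dict: "time": time; "q": joint angles; "qd": joint speeds; "joint_torque": joint torques, N m; "tcp_pos": TCP position; "orientation": TCP orientation; "force": force on the tool from outside, world axes, zero at the start; "torque": the same for the moment, N m; "grip_width": opening from 0.0 (shut) to 1.0 (fully open); "grip_force": force on a finger pad.
Only numpy, scipy, OpenCV 4.12 (cv2) and the standard library are available. Lean on these libraries where they do the work, as an engineer would, in place of code of your own. Each camera call takes 0.05 s, during which the arm holds its last target. There are 200 camera calls.

## Working session

There is one attempt and no reset: what is moved stays moved. The work goes in short steps, Python scripts to look and compute and a shell command to move; the robot and the scene stay as the last step left them, time stands still between calls to the robot, and variables do not carry over. Pictures are saved under pics/ and viewed, at most 14 in all, crops included, and the job is handed in when it is done.

```bash
ls; mkdir -p pics; python3 - <<'E'
from workcell import r
import cv2,numpy as np
for n in("top","side"):
    c=r.capture(n); np.savez(f"pics/{n}0.npz",**c)
    cv2.imwrite(f"pics/{n}0.png",c["frame"][:,:,::-1]); print(n,c["camera_matrix"].round(1).tolist(),c["k1"],c["cam_to_world"].round(3).tolist())
s=r.read_state();print(s)
E
```

```text
pics
top [[481.3, 0.0, 273.9], [0.0, 481.3, 206.1], [0.0, 0.0, 1.0]] 0.033915963796977075 [[0.015, -0.99, 0.144, 0.489], [-1.0, -0.015, -0.004, -0.009], [0.007, -0.144, -0.99, 0.97], [0.0, 0.0, 0.0, 1.0]]
side [[383.7, 0.0, 278.7], [0.0, 383.7, 211.4], [0.0, 0.0, 1.0]] -0.007148568574770511 [[0.934, -0.257, 0.246, 0.417], [-0.356, -0.707, 0.612, -0.551], [0.017, -0.659, -0.752, 0.725], [0.0, 0.0, 0.0, 1.0]]
{'time': 0.1, 'q': array([-1.38175358e+00,  4.86893414e-02,  9.77225260e-02,  1.62202414e+00,
       -1.72249402e-06,  1.44299072e+00]), 'qd': array([-0.00030343, -0.00221044,  0.00327882,  0.00030325, -0.00010148,
       -0.0017264 ]), 'joint_torque': array([ 2.55500774e-03, -3.39850724e+01,  3.20936251e+01,  1.58443692e-02,
       -2.08803931e-04, -6.47363976e-06]), 'tcp_pos': array([ 0.16344059, -0.4982441 ,  0.20231169]), 'orientation': array([[ 9.50222163e-01,  3.11572896e-01, -4.14103940e-04],
       [ 3.11573047e-01, -9.50219759e-01,  2.15520776e-03],
       [ 2.78014577e-04, -2.17694981e-03, -9.99997592e-01]]), 'force': array([ 1.14119118,  0.52845892, -0.14862624]), 'torque': array([-0.03438727,  0.00951427,  0.03866747]), 'grip_force': 0.0, 'grip_width': 0.9979210418788563}
```

View pics/top0.png

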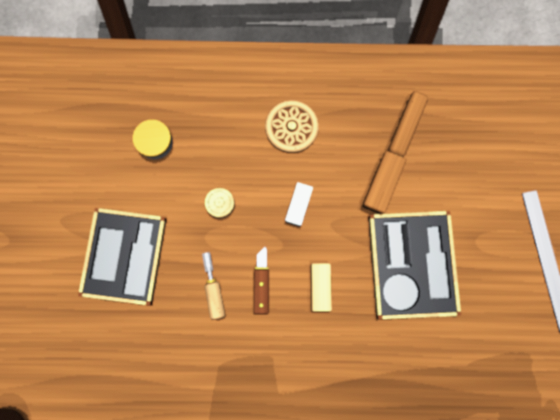

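View pics/side0.png

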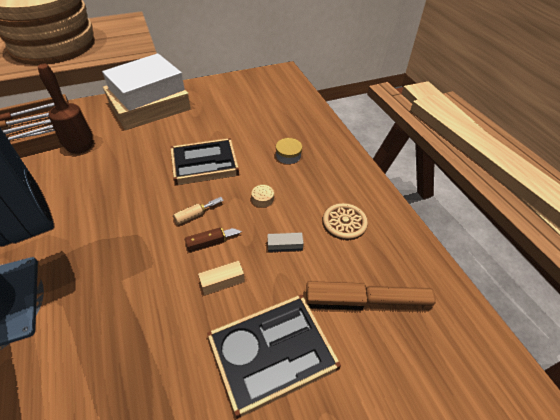

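Top view: whittling case left (~122,257), relief case right (~415,265), stock between: round (219,203), stone (299,205), gouge (213,287), knife (261,281), block (321,287). The side view shows the same items. I'll enlarge both.

```bash
cat > h.py <<'E'
import numpy as np,cv2
def ray(c,u,v):
    K=c["camera_matrix"];p=cv2.undistortPoints(np.array([[[u,v]]],float),K,np.array([float(c["k1"]),0,0,0,0]))[0,0]
    T=c["cam_to_world"];return T[:3,3],T[:3,:3]@np.array([p[0],p[1],1])
def atz(c,u,v,z):
    o,d=ray(c,u,v);return o+d*(z-o[2])/d[2]
def tri(a,pa,b,pb):
    o1,d1=ray(a,*pa);o2,d2=ray(b,*pb);s=np.linalg.lstsq(np.c_[d1,-d2],o2-o1,rcond=None)[0]
    p,q=o1+s[0]*d1,o2+s[1]*d2;return (p+q)/2,np.linalg.norm(p-q)
def crop(c,u,v,w,h,f,name):
    im=c["frame"][v:v+h,u:u+w,::-1];im=cv2.resize(im,None,fx=f,fy=f,interpolation=cv2.INTER_CUBIC)
    for k in range(0,w,20): cv2.putText(im,str(u+k),(k*f,10),0,.35,(0,255,255),1);cv2.line(im,(k*f,12),(k*f,18),(0,255,255),1)
    for k in range(0,h,20): cv2.putText(im,str(v+k),(0,k*f+4),0,.35,(0,255,255),1);cv2.line(im,(24,k*f),(30,k*f),(0,255,255),1)
    cv2.imwrite(name,im)
load=lambda n:dict(np.load(n))
E
python3 - <<'E'
from h import *
t=load("pics/top0.npz");s=load("pics/side0.npz")
crop(t,70,180,130,140,4,"pics/tl.png");crop(t,190,180,150,150,4,"pics/tm.png");crop(t,355,195,120,140,4,"pics/tr.png")
crop(s,160,125,200,150,4,"pics/sa.png")
E
```

```text
(no output)
```

View pics/tl.png

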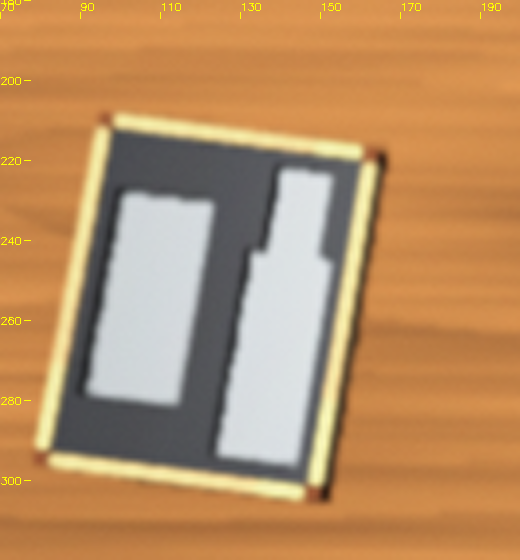

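View pics/tm.png

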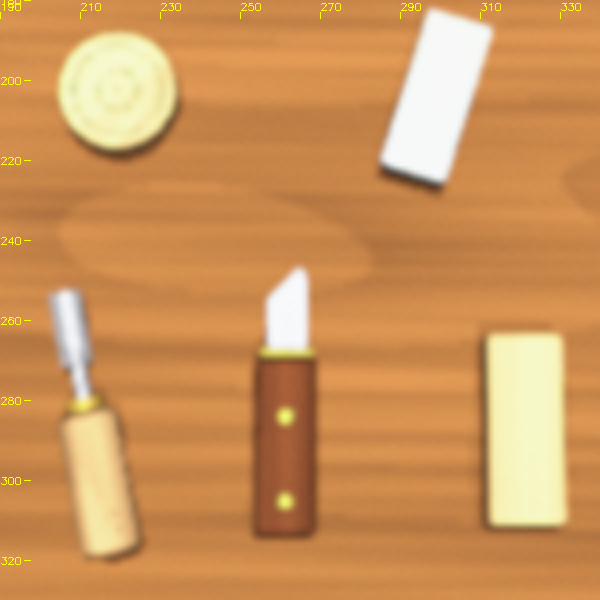

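View pics/tr.png

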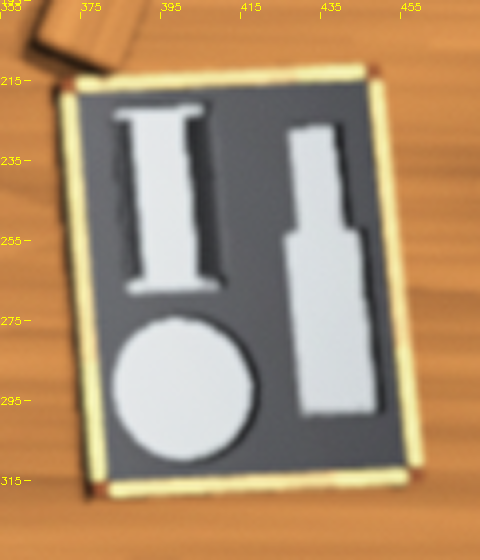

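View pics/sa.png

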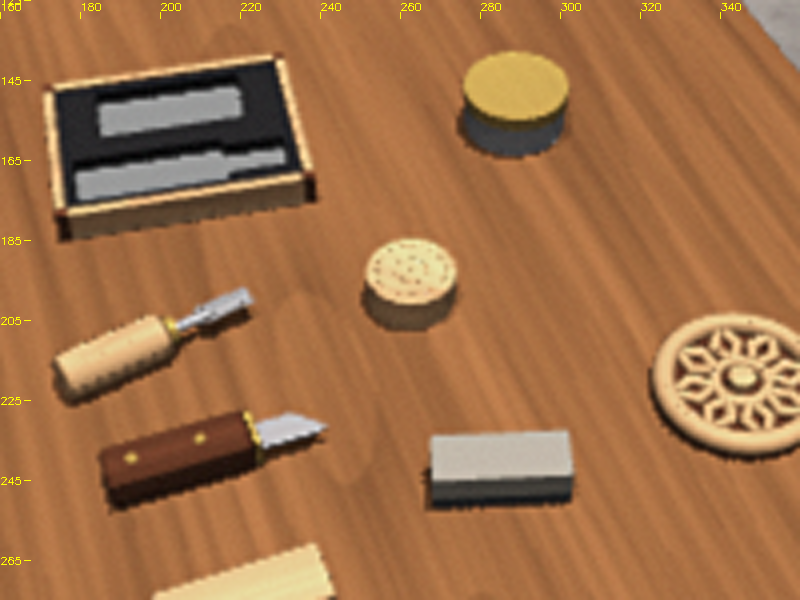

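Crops: all corners are readable (whittling rim corners ~ (94,209),(166,218),(150,305),(79,295); relief ~ (370,215),(450,212),(461,314),(378,319)); blade ends face away from the robot. One more side crop for block and relief.

```bash
python3 - <<'E'
from h import *
s=load("pics/side0.npz");crop(s,190,255,160,150,4,"pics/sb.png")
t=load("pics/top0.npz")
def show(n,pts,z):
    w=np.array([atz(t,*p,z)[:2] for p in pts])*1000
    print(n,w.round(1).tolist(),"c",w.mean(0).round(1));return w
L=lambda pts,u,v:[(u+a/4,v+b/4) for a,b in pts]
def ax(w): # TL,TR,BR,BL -> x axis up the image
    d=(w[0]+w[1]-w[2]-w[3])/2;e=(w[0]+w[3]-w[1]-w[2])/2
    print("  len %.1f wid %.1f yaw %.2f / %.2f"%(np.hypot(*d),np.hypot(*e),np.degrees(np.arctan2(d[1],d[0])),np.degrees(np.arctan2(-e[0],e[1]))))
ax(show("whit",L([(97,116),(384,152),(322,500),(35,460)],70,180),.023))
ax(show("relief",L([(62,82),(381,68),(424,478),(92,495)],355,195),.023))
ax(show("blockcut",L([(122,191),(214,203),(178,405),(86,394)],70,180),.010))
ax(show("knifecut",L([(252,250),(332,260),(297,465),(217,455)],70,180),.010))
ax(show("gougecut",L([(285,233),(361,231),(376,412),(301,413)],355,195),.010))
ax(show("stonecut",L([(114,108),(203,104),(218,292),(127,294)],355,195),.010))
show("roundcut",L([(183,389)],355,195),.010)
ax(show("block",L([(486,335),(562,333),(567,524),(488,526)],190,180),.036))
ax(show("stone",L([(430,9),(493,31),(444,186),(381,164)],190,180),.028))
ax(show("knifeH",L([(256,356),(316,356),(315,537),(255,537)],190,180),.026))
show("knife tip",L([(302,267)],190,180),.005)
ax(show("gougeH",L([(63,415),(116,404),(141,545),(88,560)],190,180),.014))
show("gouge tip",L([(65,292)],190,180),.006)
show("round",L([(118,92)],190,180),.026)
# depth heights
for n,(u,v) in dict(block=(321,287),stone=(299,205),knife=(261,290),gouge=(215,298),round=(219,203),tin=(152,138),foamW=(126,270),foamR=(413,265),bench=(240,330),rosette=(292,126)).items():
    for c in [t]:
        Z=np.median(c["depth"][v-1:v+2,u-1:u+2]);o,d=ray(c,u,v);print(n,((o+d*Z)*1000).round(1),end=" ; ")
E
```

```text
whit [[615.3, 340.9], [599.5, 199.4], [431.0, 220.9], [448.4, 358.6]] c [523.6 279.9]
  len 168.9 wid 140.6 yaw -6.66 / -6.79
relief [[610.7, -205.1], [620.2, -362.8], [422.1, -375.2], [411.2, -216.3]] c [ 516.  -289.8]
  len 199.1 wid 158.6 yaw 3.39 / 3.68
blockcut [[579.6, 330.8], [574.3, 285.2], [474.9, 296.5], [479.8, 341.5]] c [527.2 313.5]
  len 100.2 wid 45.6 yaw -6.30 / -6.40
knifecut [[551.2, 265.0], [546.8, 225.4], [446.7, 237.1], [451.1, 276.1]] c [498.9 250.9]
  len 100.7 wid 39.6 yaw -6.49 / -6.37
gougecut [[538.6, -317.1], [540.2, -354.6], [452.2, -358.4], [451.1, -321.9]] c [ 495.5 -338. ]
  len 87.9 wid 37.0 yaw 2.80 / 2.15
stonecut [[599.6, -233.7], [602.4, -278.2], [509.0, -283.1], [507.3, -238.3]] c [ 554.6 -258.3]
  len 93.0 wid 44.8 yaw 2.94 / 2.85
roundcut [[461.6, -264.7]] c [ 461.6 -264.7]
block [[513.5, -87.4], [515.1, -124.0], [425.2, -126.0], [423.6, -88.5]] c [ 469.4 -106.5]
  len 89.9 wid 37.1 yaw 1.02 / 2.34
stone [[674.6, -59.6], [663.9, -91.1], [586.1, -67.2], [596.5, -36.1]] c [630.3 -63.5]
  len 81.4 wid 33.0 yaw -16.92 / -18.61
knifeH [[502.0, 23.5], [502.4, -5.6], [416.6, -6.5], [416.2, 22.2]] c [459.3   8.4]
  len 85.8 wid 28.9 yaw 0.74 / 0.80
knife tip [[546.7, 2.2]] c [546.7   2.2]
gougeH [[472.3, 117.7], [478.0, 92.0], [410.8, 77.7], [403.4, 103.1]] c [441.1  97.6]
  len 69.6 wid 26.4 yaw 11.98 / 14.31
gouge tip [[532.6, 120.0]] c [532.6 120. ]
round [[630.7, 94.5]] c [630.7  94.5]
block [ 469.7 -105.6   36.4] ; stone [628.9 -63.   27.5] ; knife [462.1   9.2  27.1] ; gouge [445.8  97.2  28. ] ; round [630.6  95.5  26.4] ; tin [757.7 231.4  37.1] ; foamW [496.9 272.8  19.3] ; foamR [ 514.7 -287.2   20.2] ; bench [383.9  49.3   0.7] ; rosette [794.1 -48.1  16.1] ;
```

View pics/sb.png

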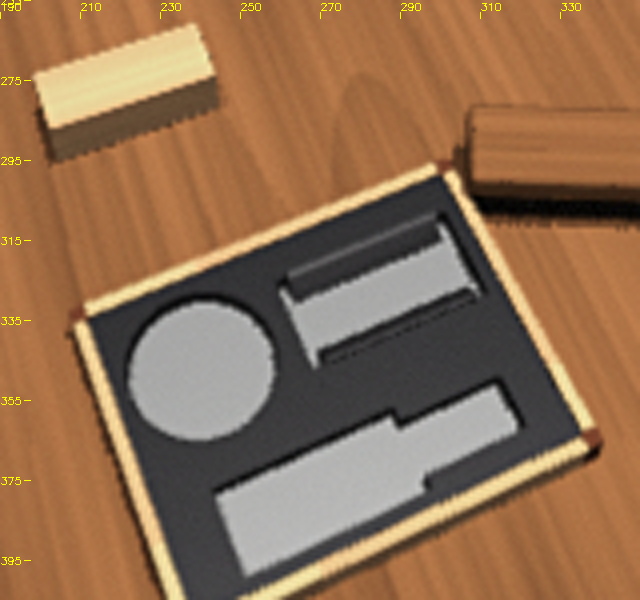

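Side crop: block top corners at ~(199,273),(238,261),(244,275),(203,287); round cutout centre (240,347); stone cutout with sloped lips is clear. Now two-view checks and targets.

```bash
python3 - <<'E'
from h import *
t=load("pics/top0.npz");s=load("pics/side0.npz")
A=lambda a,b,u,v:(u+a/4,v+b/4)
P={"roundcut":(A(183,389,355,195),A(202,370,190,255)),
"blk near+y":(A(488,526,190,180),A(36,73,190,255)),"blk far+y":(A(486,335,190,180),A(193,24,190,255)),"blk far-y":(A(562,333,190,180),A(215,78,190,255)),"blk near-y":(A(567,524,190,180),A(50,128,190,255)),
"st near+y":(A(381,164,190,180),A(431,437,160,125)),"st far+y":(A(430,9,190,180),A(569,431,160,125)),"st far-y":(A(493,31,190,180),A(573,473,160,125)),"st near-y":(A(444,186,190,180),A(430,481,160,125)),
"round":(A(118,92,190,180),A(411,271,160,125)),"rivet1":(A(285,501,190,180),A(131,457,160,125)),"rivet2":(A(285,416,190,180),A(200,438,160,125)),
"W near+y":(A(35,460,70,180),A(46,88,160,125)),"W far+y":(A(97,116,70,180),A(282,57,160,125)),"W far-y":(A(382,152,70,180),A(311,175,160,125)),"W near-y":(A(322,498,70,180),A(62,211,160,125)),
"R far+y":(A(62,82,355,195),A(444,165,190,255)),"R near+y":(A(92,495,355,195),A(78,315,190,255)),"R far-y":(A(381,68,355,195),A(598,436,190,255)),
"ferrule":(A(83,404,190,180),A(170,326,160,125)),"gtip":(A(65,292,190,180),A(248,297,160,125)),"ktip":(A(302,267,190,180),A(325,427,160,125))}
for n,(a,b) in P.items():
    p,g=tri(t,a,s,b);print(n,(p*1000).round(1),round(g*1000,1))
R=lambda d:np.array([[np.cos(d),-np.sin(d)],[np.sin(d),np.cos(d)]])
for n,c,y,o in[("gouge",(515.5,-290),3.1,(-4,-45)),("round",(515.5,-290),3.1,(-52,30)),("stone",(515.5,-290),3.1,(41,30)),("knife",(523.6,281.2),-6.5,(-3,-34)),("block",(523.6,281.2),-6.5,(0,31))]:
    print(n,(np.array(c)+R(np.radians(y))@o).round(1),y)
E
```

```text
roundcut [ 461.7 -264.4   11. ] 0.1
blk near+y [424.4 -89.2  29.3] 2.5
blk far+y [512.9 -87.9  28.4] 1.7
blk far-y [ 514.1 -124.7   28.8] 2.3
blk near-y [ 424.9 -126.4   33. ] 0.2
st near+y [597.8 -36.4  22.4] 1.1
st far+y [675.4 -59.9  22.4] 0.6
st far-y [664.1 -91.2  26.5] 0.3
st near-y [586.5 -67.4  24.7] 0.1
round [631.8  95.1  20.5] 0.5
rivet1 [433.    8.2  23. ] 0.1
rivet2 [473.3   9.   21.8] 0.2
W near+y [448.1 362.   14.4] 0.1
W far+y [617.8 346.    9. ] 1.3
W far-y [598.7 200.6  22.6] 1.8
W near-y [433.3 220.3  24.9] 2.5
R far+y [ 610.9 -206.7   14.6] 1.7
R near+y [ 412.1 -218.6   13.2] 3.4
R far-y [ 619.3 -361.7   25.7] 0.9
ferrule [477.9 108.3  12.9] 0.3
gtip [531.6 119.8   8.3] 1.8
ktip [546.    2.2   8.6] 1.0
gouge [ 513.9 -335.2] 3.1
round [ 462.  -262.9] 3.1
stone [ 554.8 -257.8] 3.1
knife [516.8 247.8] -6.5
block [527.1 312. ] -6.5
```

```bash
T='[300,601,-40,0,0,3.065,0.6]'; python3 -m crank '[[150,300,0,0,0,1.5,0.6],[150,300,0,0,0,1.5,0.6],[150,300,0,0,0,1.5,0.6],[150,300,0,0,0,1.5,0.6],[150,300,0,0,0,1.5,0.6],[150,300,0,0,0,1.5,0.6],[150,300,0,0,0,1.5,0.6],[150,300,0,0,0,1.5,0.6],[300,601,-40,0,0,3.065,0.6],[300,601,-40,0,0,3.065,0.6],[300,601,-40,0,0,3.065,0.6],[300,601,-40,0,0,3.065,0.6],[300,601,-40,0,0,3.065,0.6],[300,601,-40,0,0,3.065,0.6],[300,601,-40,0,0,3.065,0.6],[300,601,-40,0,0,3.065,0.6],[300,601,-40,0,0,3.065,0.6],[300,601,-40,0,0,3.065,0.6],[300,601,-40,0,0,3.065,0.6],[300,601,-40,0,0,3.065,0.6]]' 60
python3 - <<'E'
from workcell import r
import numpy as np
s=r.read_state();o=s["orientation"];print(s["time"],s["tcp_pos"]*1000,np.degrees(np.arctan2(o[1,0],o[0,0])),s["q"],s["force"])
E
```

```text
time: 2.1
tcp_pos: [0.4631, 0.1022, 0.1627]
orientation: [[-0.984, -0.181, -0.001], [-0.181, 0.984, -0.0], [0.001, 0.0, -1.0]]
force: [0.6, -0.2, -0.3]
grip_width: 0.599
grip_force: 0.0
2.1 [463.07412149 102.21815582 162.69621247] -169.59001609193416 [ 7.57409965e-02 -8.81656841e-02 -1.15729190e-01  1.54467511e+00
 -4.39158178e-05 -1.05947388e-01] [ 0.55599132 -0.16148703 -0.29358698]
```

```bash
python3 -m crank '[[0,1,-20,0,0,0.058,0.6],[0,1,-40,0,0,0.058,0.6],[0,1,-40,0,0,0.058,0.6]]' 60
python3 - <<'E'
from workcell import r
from h import *
s=r.read_state();o=s["orientation"];print(s["time"],s["tcp_pos"]*1000,np.degrees(np.arctan2(o[1,0],o[0,0])))
c=r.capture("wrist");np.savez("pics/w1.npz",**c);cv2.imwrite("pics/w1.png",c["frame"][:,:,::-1])
E
```

```text
time: 2.4
tcp_pos: [0.4607, 0.1029, 0.1198]
orientation: [[-0.973, -0.231, -0.007], [-0.231, 0.973, -0.001], [0.007, 0.001, -1.0]]
force: [-0.2, 0.6, -1.4]
grip_width: 0.599
grip_force: 0.0
2.4 [460.73000524 102.94346871 119.81763454] -166.63855450374018
```

View pics/w1.png

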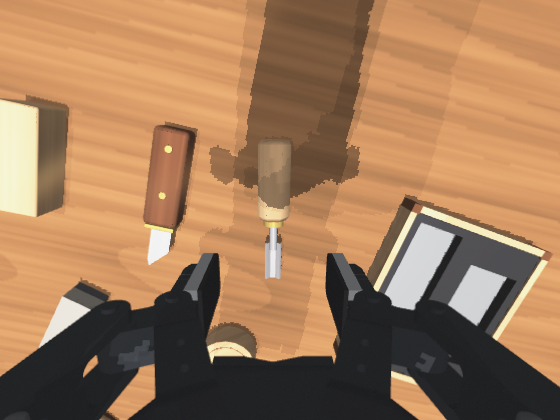

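The wrist view shows the gouge aligned between the fingers (handle axis u≈274, finger midline ≈274). Refine from this second view.

```bash
python3 - <<'E'
from h import *
c=load("pics/w1.npz");f=lambda n,u,v,z:print(n,(atz(c,u,v,z)*1000).round(1))
f("rear",276,137,.014);f("front handle",273,221,.014);f("edge",273,277,.006);f("L",260,180,.014);f("R",291,180,.014)
f("knife tip",153,264,.005);f("rivet",168,149,.026);f("rivet2",162,196,.026)
E
python3 -m crank '[[2,0,-25,0,0,0,0.6],[2,0,-50,0,0,0,0.6],[2,0,-70,0,0,0,0.6],[2,0,-82,0,0,0,0.6],[2,0,-88,0,0,0,0.6],[2,0,-88,0,0,0,0.6],[2,0,-88,0,0,0,0.6]]' 60
```

```text
rear [406.   93.4  14. ]
front handle [479.2 108.3  14. ]
edge [537.9 122.2   6. ]
L [445.1  88.4  14. ]
R [438.8 114.9  14. ]
knife tip [551.9   4.9   5. ]
rivet [435.4   9.3  26. ]
rivet2 [475.8  10.   26. ]
time: 3.15
tcp_pos: [0.4665, 0.1032, 0.0366]
orientation: [[-0.973, -0.231, 0.002], [-0.231, 0.973, 0.0], [-0.002, -0.0, -1.0]]
force: [-0.6, -0.5, 0.0]
grip_width: 0.602
grip_force: 0.0
```

```bash
python3 -m crank '[[0,1,-8,0,0,0,0.5],[0,1,-16,0,0,0,0.5],[0,1,-19,0,0,0,0.5],[0,1,-19,0,0,0,0.5]]' 60 | egrep 'tcp|force|width'; python3 -m crank '[[0,0,-2,0,0,0,0.5],[0,0,-4,0,0,0,0.5],[0,0,-4,0,0,0,0.5]]' 60| egrep 'tcp|force'
```

```text
tcp_pos: [0.4646, 0.1041, 0.0154]
force: [0.4, 0.6, -0.7]
grip_width: 0.506
grip_force: 0.0
tcp_pos: [0.4654, 0.1041, 0.0122]
force: [-0.3, 0.3, -1.0]
grip_force: 0.0
```

```bash
python3 -m crank '[[0,0,-1,0,0,0,0.5],[0,0,-2,0,0,0,0.5],[0,0,-2,0,0,0,0.5]]' 60| egrep 'tcp|force'; python3 -m crank '[[0,0,-1,0,0,0,0.5],[0,0,-2,0,0,0,0.5],[0,0,-2,0,0,0,0.5]]' 60| egrep 'tcp|force'
```

```text
tcp_pos: [0.4655, 0.1041, 0.0103]
force: [-0.1, 0.5, 0.6]
grip_force: 0.0
tcp_pos: [0.4654, 0.1041, 0.0082]
force: [0.1, -0.6, -0.1]
grip_force: 0.0
```

```bash
python3 -m crank '[[0,0,-1,0,0,0,0.5],[0,0,-2,0,0,0,0.5],[0,0,-2,0,0,0,0.5]]' 60| egrep 'tcp|force'; python3 -m crank '[[0,0,-1,0,0,0,0.5],[0,0,-1,0,0,0,0.5]]' 60| egrep 'tcp|force'
```

```text
tcp_pos: [0.4654, 0.1041, 0.0062]
force: [-0.2, 0.2, -0.2]
grip_force: 0.0
tcp_pos: [0.4654, 0.1041, 0.0053]
force: [-0.7, -0.2, 0.6]
grip_force: 0.0
```

```bash
python3 -m crank '[[0,0,-1,0,0,0,0.5],[0,0,-1,0,0,0,0.5]]' 60| egrep 'tcp|force'; python3 -m crank '[[0,0,-1,0,0,0,0.5],[0,0,-1,0,0,0,0.5]]' 60| egrep 'tcp|force'
```

```text
tcp_pos: [0.4654, 0.1041, 0.0043]
force: [-0.1, 0.3, 0.2]
grip_force: 0.0
tcp_pos: [0.4654, 0.1041, 0.0033]
force: [0.7, 0.1, 0.1]
grip_force: 0.0
```

```bash
python3 -m crank '[[0,0,-1,0,0,0,0.5],[0,0,-1,0,0,0,0.5]]' 60| egrep 'tcp|force'; python3 -m crank '[[0,0,-1,0,0,0,0.5],[0,0,-1,0,0,0,0.5]]' 60| egrep 'tcp|force'
python3 - <<'E'
from workcell import r
from h import *
c=r.capture("side");np.savez("pics/s1.npz",**c);crop(c,150,140,120,100,5,"pics/s1.png")
E
```

```text
tcp_pos: [0.4654, 0.1041, 0.0022]
force: [0.3, 0.7, -0.5]
grip_force: 0.0
tcp_pos: [0.4654, 0.1041, 0.0013]
force: [0.1, -0.1, 0.3]
grip_force: 0.0
```

View pics/s1.png

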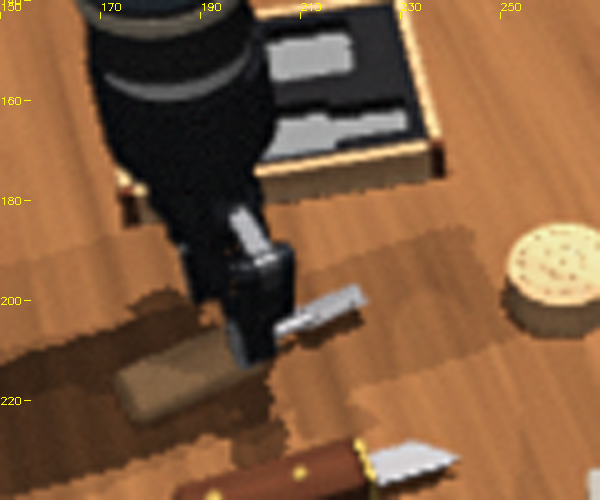

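Near finger's tip sits at about pixel (201,213); the gouge is between the fingers. Compute the tip's height from that.

```bash
python3 - <<'E'
from h import *
c=load("pics/s1.npz")
for u,v in((199,213),(204,212),(201,213)):
    o,d=ray(c,u,v)
    for y in(.070,.083): p=o+d*(y-o[1])/d[1];print((u,v),(p*1000).round(1),end=" ")
    for k in(-1,-2,-3):
        Z=c["depth"][v+k,u];o,d=ray(c,u,v+k);print(((o+d*Z)*1000).round(1),end=" ")
    print()
E
```

```text
(199, 213) [463.5  70.   35.3] (199, 213) [464.5  83.   20.9] [464.   70.5  38.2] [464.5  70.5  41.6] [464.9  69.3  46.2] 
(204, 212) [475.4  70.   34.2] (204, 212) [476.7  83.   19.8] [476.7  78.5  28.3] [476.4  70.8  40.1] [476.9  71.2  43.1] 
(201, 213) [468.1  70.   33.5] (201, 213) [469.1  83.   19. ] [468.6  70.2  36.7] [468.9  68.7  41.7] [469.6  71.5  42.1]
```

```bash
python3 - <<'E'
from workcell import r
from h import *
c=load("pics/w1.npz");print(c["cam_to_world"].round(4).tolist())
def D(c,u,v):
    Z=np.median(c["depth"][v-1:v+2,u-1:u+2]);o,d=ray(c,u,v);return ((o+d*Z)*1000).round(1)
for p in((100,280),(440,100),(274,180),(180,170),(20,150),(300,250)):print(p,D(c,*p))
for p in((205,262),(208,275),(212,258),(340,262),(335,258),(215,290)):print("finger",p,D(c,*p))
s=r.read_state();print(s["tcp_pos"],s["q"])
w=r.capture("wrist");np.savez("pics/w2.npz",**w);print(w["cam_to_world"][:3,3])
for p in((100,50),(440,50)):print(p,D(w,*p))
t=r.capture("top");np.savez("pics/t1.npz",**t)
E
```

```text
[[-0.2312, 0.9378, 0.2588, 0.3962], [0.9729, 0.2229, 0.0613, 0.0881], [-0.0002, 0.266, -0.964, 0.2908], [0.0, 0.0, 0.0, 1.0]]
(100, 280) [ 5.843e+02 -4.600e+01  1.000e-01]
(440, 100) [ 3.435e+02  2.245e+02 -2.000e-01]
(274, 180) [439.9  99.7  28.1]
(180, 170) [450.2  21.5  26.1]
(20, 150) [ 461.6 -100.2   36.8]
(300, 250) [ 5.064e+02  1.421e+02 -2.000e-01]
finger (205, 262) [458.5  73.1 165.4]
finger (208, 275) [458.5  76.5 175.8]
finger (212, 258) [457.9  75.3 161.2]
finger (340, 262) [445.5 129.8 164.2]
finger (335, 258) [445.6 128.3 160.5]
finger (215, 290) [471.4  79.7 164.1]
[0.46545113 0.10413241 0.00130952] [ 7.93704127e-02 -2.05204849e-02 -3.75830205e-01  1.21565752e+00
  8.94299872e-07 -1.53850126e-01]
[0.39975183 0.08919001 0.17179189]
(100, 50) [ 3.867e+02 -1.100e+00  1.000e-01]
(440, 50) [ 3.481e+02  1.611e+02 -1.000e-01]
```

```bash
python3 - <<'E'
from h import *
c=load("pics/w2.npz");cv2.imwrite("pics/w2.png",c["frame"][:,:,::-1])
for v in range(225,330,10):
    row=[]
    for u in(190,200,210,216,222,330,336,342,350):
        Z=c["depth"][v,u];o,d=ray(c,u,v);p=(o+d*Z)*1000;row.append("%d,%d,%d"%tuple(p))
    print(v,row)
E
```

```text
225 ['465,56,0', '464,61,0', '463,67,0', '462,70,0', '461,74,0', '447,133,0', '446,137,0', '445,140,0', '444,144,0']
235 ['471,57,0', '470,63,0', '468,68,0', '468,71,0', '467,75,0', '453,135,0', '452,139,-1', '451,142,0', '451,147,-1']
245 ['478,58,-1', '476,64,0', '476,69,-1', '474,73,0', '473,76,0', '458,137,0', '458,140,0', '457,144,0', '456,148,0']
255 ['484,59,0', '482,65,0', '481,70,0', '462,77,38', '461,80,39', '450,127,39', '464,142,0', '463,146,-1', '462,150,0']
265 ['490,60,0', '467,71,41', '462,76,49', '461,79,49', '461,81,49', '450,126,49', '449,128,49', '452,133,41', '468,152,-1']
275 ['467,69,51', '467,73,50', '461,78,59', '461,80,58', '465,82,50', '451,124,58', '450,126,58', '449,129,58', '452,135,49']
285 ['467,71,59', '462,76,65', '461,80,66', '462,82,63', '468,83,52', '451,123,66', '451,125,65', '450,127,66', '453,133,59']
295 ['460,75,76', '460,78,75', '464,80,68', '466,82,65', '473,84,52', '455,124,67', '453,125,68', '449,125,75', '449,128,74']
305 ['461,76,81', '461,79,80', '468,81,68', '469,83,66', '476,85,54', '459,125,66', '456,126,70', '450,124,81', '449,126,81']
315 ['461,77,86', '459,80,87', '471,82,69', '472,84,67', '481,86,54', '462,126,68', '460,127,70', '450,123,86', '449,125,87']
325 ['455,79,98', '454,82,98', '454,84,98', '477,85,67', '526,86,0', '467,127,67', '446,117,98', '446,119,97', '445,121,98']
```

View pics/w2.png

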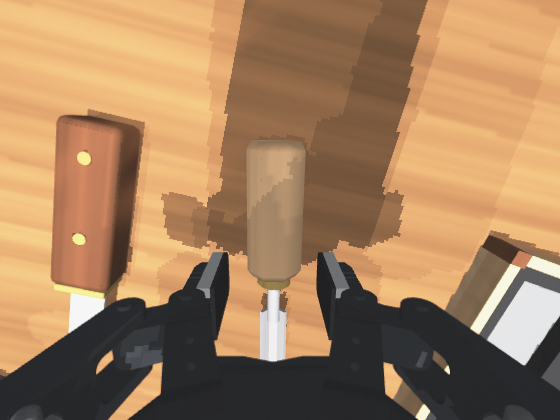

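Fingers straddle the gouge symmetrically, but the tips (wrist depth and side view) stand ~36 mm above the bench although the reported TCP is at 1.3 mm, so the stated tip offset does not hold; I go by touch.

```bash
python3 -m crank '[[0,0,-10,0,0,0,0.5],[0,0,-20,0,0,0,0.5],[0,0,-26,0,0,0,0.5],[0,0,-28,0,0,0,0.5],[0,0,-28,0,0,0,0.5]]' 60| egrep 'tcp|force'; python3 -m crank '[[0,0,-1,0,0,0,0.5],[0,0,-3,0,0,0,0.5],[0,0,-3,0,0,0,0.5]]' 60| egrep 'tcp|force'
```

```text
tcp_pos: [0.4648, 0.1041, -0.0275]
force: [-0.8, 0.4, -0.4]
grip_force: 0.0
tcp_pos: [0.4656, 0.1041, -0.0295]
force: [0.5, 0.1, -0.1]
grip_force: 0.0
```

```bash
python3 -m crank '[[0,0,-1,0,0,0,0.5],[0,0,-2,0,0,0,0.5],[0,0,-2,0,0,0,0.5]]' 60| egrep 'tcp|force'
```

```text
tcp_pos: [0.4658, 0.1042, -0.0297]
force: [-4.8, -0.6, 8.5]
grip_force: 4.5
```

Bench contact at TCP z ≈ −29.6 mm (opening 0.5). Raise 18 mm and grip the gouge.

```bash
python3 -m crank '[[0,0,8,0,0,0,0.5],[0,0,18,0,0,0,0.5],[0,0,18,0,0,0,0.5],[0,0,18,0,0,0,0.3],[0,0,18,0,0,0,0.2],[0,0,18,0,0,0,0.2],[0,0,18,0,0,0,0.2],[0,0,18,0,0,0,0.2],[0,0,18,0,0,0,0.2]]' 50
python3 -m crank '[[0,0,5,0,0,0,0.2],[0,0,15,0,0,0,0.2],[0,0,30,0,0,0,0.2],[0,0,60,0,0,0,0.2],[0,0,80,0,0,0,0.2],[0,0,80,0,0,0,0.2]]' | egrep 'time|tcp|force|width'
```

```text
time: 7.9
tcp_pos: [0.4662, 0.1042, -0.0129]
orientation: [[-0.973, -0.231, 0.001], [-0.231, 0.973, 0.0], [-0.001, -0.0, -1.0]]
force: [-0.4, 0.2, 4.6]
grip_width: 0.299
grip_force: 48.9
time: 8.5
tcp_pos: [0.4683, 0.1043, 0.07]
force: [0.8, 0.6, -0.2]
grip_width: 0.301
grip_force: 49.3
```

```bash
python3 - <<'E'
from workcell import r
from h import *
w=r.capture("wrist");np.savez("pics/w3.npz",**w);cv2.imwrite("pics/w3.png",w["frame"][:,:,::-1])
c=w
for u,v in((274,170),(274,150),(274,200),(274,230)):
    Z=c["depth"][v,u];o,d=ray(c,u,v);print(((o+d*Z)*1000).round(1))
print(r.read_state()["tcp_pos"])
E
```

```text
[420.8  94.3 110.3]
[412.9  92.4 110.9]
[433.3  97.2 109.8]
[446.5 100.4 109.5]
[0.46693121 0.10422744 0.06793322]
```

View pics/w3.png

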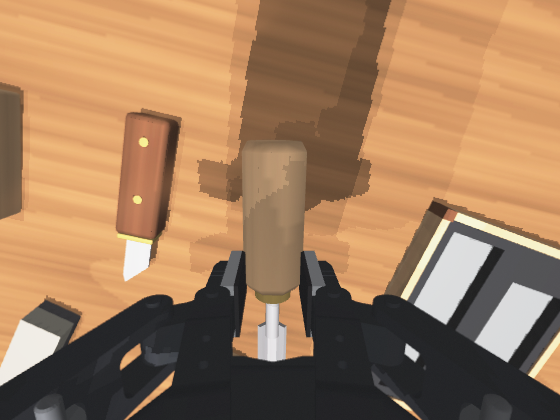

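```bash
python3 - <<'E'
from h import *
c=load("pics/w3.npz");T=np.array([466.9,104.2]);d=np.array([.973,.231]);n=np.array([-.231,.973])
for nm,u,v,z in(("rear",274,142,.108),("rear",274,142,.100),("front",274,295,.108),("front",274,299,.096),("edge",272,360,.086),("edge",272,360,.094)):
    p=atz(c,u,v,z)[:2]*1000-T;print(nm,(p@d).round(1),(p@n).round(1))
t=load("pics/t1.npz")
E
```

```text
rear -58.2 1.0
rear -57.7 1.0
front 12.1 1.1
front 21.6 1.1
edge 68.0 0.0
edge 61.0 0.1
```

```bash
python3 -m crank '[[5,-30,5,0,0,-0.02,0.2],[9,-70,10,0,0,-0.04,0.2],[14,-112,15,0,0,-0.06,0.2],[18,-154,20,0,0,-0.08,0.2],[23,-196,20,0,0,-0.1,0.2],[27,-238,20,0,0,-0.12,0.2],[32,-280,20,0,0,-0.14,0.2],[36,-322,20,0,0,-0.16,0.2],[40,-362,20,0,0,-0.18,0.2],[44,-398,20,0,0,-0.18,0.2],[47,-425,20,0,0,-0.18,0.2],[47,-439,20,0,0,-0.18,0.2],[47,-439,20,0,0,-0.18,0.2],[47,-439,20,0,0,-0.18,0.2],[47,-439,20,0,0,-0.18,0.2]]'
cat >> h.py <<'E'
def bright(c,u0,v0,u1,v1,z,thr=150):
    g=c["frame"].astype(int);m=((g.min(2)>thr)&(g.max(2)-g.min(2)<40)).astype(np.uint8)
    M=np.zeros_like(m);M[v0:v1,u0:u1]=m[v0:v1,u0:u1]
    for k in cv2.findContours(M,cv2.RETR_EXTERNAL,cv2.CHAIN_APPROX_NONE)[0]:
        if cv2.contourArea(k)<300: continue
        w=np.array([atz(c,*p[0],z)[:2] for p in k])*1000
        (a,b),(l,h),ang=cv2.minAreaRect(w.astype(np.float32));print(cv2.boundingRect(k),"c %.1f %.1f size %.1f %.1f ang %.1f"%(a,b,l,h,ang))
E
python3 - <<'E'
from workcell import r
from h import *
w=r.capture("wrist");np.savez("pics/w4.npz",**w);s=r.read_state();o=s["orientation"];print(s["tcp_pos"]*1000,np.degrees(np.arctan2(o[1,0],o[0,0])))
bright(w,0,0,560,420,.010);print("top");bright(load("pics/top0.npz"),70,200,480,330,.010)
E
```

```text
time: 10.05
tcp_pos: [0.5124, -0.333, 0.0861]
orientation: [[-0.999, -0.055, -0.001], [-0.055, 0.999, 0.001], [0.001, 0.001, -1.0]]
force: [0.1, 0.5, -0.5]
grip_width: 0.301
grip_force: 49.4
[ 512.55332491 -333.17184305   86.34694168] -176.85212021615175
(258, 304, 29, 57) c 628.6 -326.4 size 59.0 25.2 ang 2.4
(343, 216, 43, 89) c 554.1 -257.6 size 80.9 33.9 ang 0.3
(0, 172, 66, 186) c 580.5 -541.8 size 169.9 27.9 ang 11.4
(328, 106, 85, 91) c 464.6 -257.5 size 61.0 63.3 ang 45.5
top
(383, 274, 35, 36) c 462.8 -262.6 size 66.9 66.7 ang 33.7
(92, 228, 31, 53) c 528.2 314.0 size 44.7 100.1 ang 83.0
(426, 227, 23, 71) c 522.2 -334.8 size 138.7 36.0 ang 3.8
(125, 222, 28, 74) c 520.7 248.9 size 39.6 143.6 ang 83.5
(384, 221, 25, 48) c 555.3 -256.7 size 92.2 41.5 ang 3.7
(285, 200, 24, 25) c 620.8 -59.0 size 34.1 53.9 ang 73.1
```

```bash
python3 -m crank '[[2.4,-1.7,-20,0,0,0,0.2],[2.4,-1.7,-45,0,0,0,0.2],[2.4,-1.7,-62,0,0,0,0.2],[2.4,-1.7,-70,0,0,0,0.2],[2.4,-1.7,-74,0,0,0,0.2],[2.4,-1.7,-74,0,0,0,0.2],[2.4,-1.7,-74,0,0,0,0.2]]'|egrep 'tcp|force'
python3 -m crank '[[0,0,-4,0,0,0,0.2],[0,0,-8,0,0,0,0.2],[0,0,-11,0,0,0,0.2],[0,0,-13,0,0,0,0.2],[0,0,-13,0,0,0,0.2]]'|egrep 'tcp|force'
```

```text
tcp_pos: [0.5158, -0.337, 0.0138]
force: [-0.2, 1.2, -0.8]
grip_force: 49.4
tcp_pos: [0.5145, -0.3363, -0.0013]
force: [-0.6, 0.3, -0.9]
grip_force: 49.4
```

```bash
python3 -m crank '[[0.5,1.2,-1,0,0,0,0.2],[0.5,1.2,-1,0,0,0,0.2],[0.5,1.2,-1,0,0,0,0.2]]'|egrep 'tcp|force'
python3 -m crank '[[0,0,-0.7,0,0,0,0.2],[0,0,-0.7,0,0,0,0.2]]'|egrep 'tcp|force'
```

```text
tcp_pos: [0.5155, -0.3354, -0.0015]
force: [-0.9, -0.1, -1.2]
grip_force: 49.4
tcp_pos: [0.5154, -0.3354, -0.0023]
force: [0.6, 0.2, -1.6]
grip_force: 49.4
```

```bash
python3 -m crank '[[0,0,-0.7,0,0,0,0.2],[0,0,-0.7,0,0,0,0.2]]'|egrep 'tcp|force'
python3 -m crank '[[0,0,-0.7,0,0,0,0.2],[0,0,-0.7,0,0,0,0.2]]'|egrep 'tcp|force'
```

```text
tcp_pos: [0.5155, -0.3354, -0.0027]
force: [-0.5, 0.9, -0.8]
grip_force: 49.5
tcp_pos: [0.5156, -0.3355, -0.0028]
force: [-1.1, 1.3, 5.4]
grip_force: 49.9
```

Floor contact at the predicted height. Release and go up.

```bash
python3 -m crank '[[0,0,0,0,0,0,0.33],[0,0,0,0,0,0,0.38],[0,0,0.5,0,0,0,0.42],[0,0,1,0,0,0,0.42],[0,0,10,0,0,0,0.45],[0,0,30,0,0,0,0.5],[0,0,70,0,0,0,0.6],[0,0,110,0,0,0,0.8],[0,0,130,0,0,0,0.8],[0,0,130,0,0,0,0.8]]'
python3 - <<'E'
from workcell import r
from h import *
w=r.capture("wrist");np.savez("pics/w5.npz",**w);cv2.imwrite("pics/w5.png",w["frame"][:,:,::-1]);print(r.read_state()["tcp_pos"]*1000)
E
```

```text
time: 13.2
tcp_pos: [0.5181, -0.3375, 0.1325]
orientation: [[-0.999, -0.053, 0.008], [-0.053, 0.999, -0.007], [-0.008, -0.007, -1.0]]
force: [0.2, -1.3, 0.6]
grip_width: 0.799
grip_force: 0.0
[ 516.96418648 -336.62419547  129.57752401]
```

View pics/w5.png

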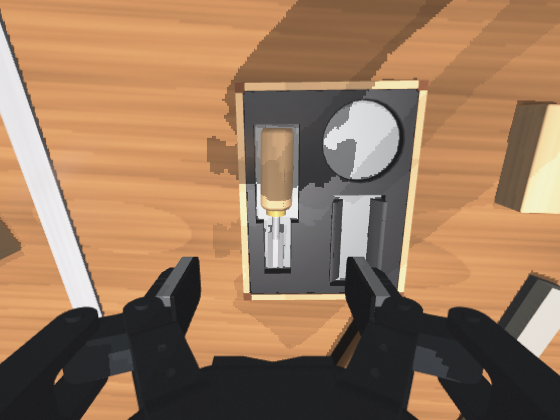

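Gouge lies in its cutout, handle at (277,165), blade in the narrow end (277,245). On to the round blank.

```bash
python3 -m crank '[[8,30,0,0,0,0,0.85],[18,70,-5,0,0,0,0.85],[30,112,-10,0,0,0,0.85],[42,154,-15,0,0,0,0.85],[53,196,-20,0,0,0,0.85],[64,238,-25,0,0,0,0.85],[75,280,-30,0,0,0,0.85],[86,322,-35,0,0,0,0.85],[97,362,-40,0,0,0,0.85],[106,396,-45,0,0,0,0.85],[112,418,-50,0,0,0,0.85],[116,430,-55,0,0,0,0.85],[116,430,-55,0,0,0,0.85],[116,430,-55,0,0,0,0.85],[116,430,-55,0,0,0,0.85]]'
python3 - <<'E'
from workcell import r
from h import *
w=r.capture("wrist");np.savez("pics/w6.npz",**w);print(r.read_state()["tcp_pos"]*1000)
# top-surface pixels by height in depth
def slab(w,lo,hi,u0,v0,u1,v1):
    P=[]
    for v in range(v0,v1):
        for u in range(u0,u1):
            Z=w["depth"][v,u]
            if Z>0:
                o,d=ray(w,u,v);p=o+d*Z
                if lo<p[2]<hi:P.append(p*1000)
    P=np.array(P,np.float32);print(len(P),"c,r",cv2.minEnclosingCircle(P[:,:2].copy()),P.mean(0),"rect",cv2.minAreaRect(P[:,:2].copy()))
slab(w,.022,.030,190,120,360,300)
E
```

```text
time: 14.75
tcp_pos: [0.6313, 0.0931, 0.0713]
orientation: [[-0.999, -0.051, -0.0], [-0.051, 0.999, -0.001], [0.0, -0.001, -1.0]]
force: [-0.7, 0.5, 0.5]
grip_width: 0.855
grip_force: 0.0
[631.48737954  93.12189427  71.62422904]
4779 c,r ((633.9132690429688, 95.99273681640625), 29.021272659301758) [632.51013   96.11922   25.935398] rect ((633.319091796875, 96.23760223388672), (56.869361877441406, 56.48014450073242), 45.69626998901367)
```

```bash
python3 -m crank '[[2,2.9,-20,0,0,0,0.85],[2,2.9,-45,0,0,0,0.85],[2,2.9,-68,0,0,0,0.85],[2,2.9,-82,0,0,0,0.85],[2,2.9,-88,0,0,0,0.85],[2,2.9,-88,0,0,0,0.85],[2,2.9,-88,0,0,0,0.75],[2,2.9,-88,0,0,0,0.6],[2,2.9,-88,0,0,0,0.55],[2,2.9,-88,0,0,0,0.55],[2,2.9,-88,0,0,0,0.55],[2,2.9,-88,0,0,0,0.55]]' 40 |egrep 'time|tcp|force|width'
```

```text
time: 16.0
tcp_pos: [0.6353, 0.0976, -0.0144]
force: [-0.2, -0.2, 6.7]
grip_width: 0.657
grip_force: 42.9
```

```bash
python3 -m crank '[[0,0,4,0,0,0,0.55],[0,0,15,0,0,0,0.55],[0,0,40,0,0,0,0.55],[0,0,70,0,0,0,0.55],[0,0,80,0,0,0,0.55],[0,0,80,0,0,0,0.55],[0,0,80,0,0,0,0.55]]' |egrep 'time|tcp|force|width'
cat >> h.py <<'E'
def slab(w,lo,hi,u0,v0,u1,v1):
    P=[]
    for v in range(v0,v1):
        for u in range(u0,u1):
            Z=w["depth"][v,u]
            if Z>0:
                o,d=ray(w,u,v);p=o+d*Z
                if lo<p[2]<hi:P.append(p*1000)
    P=np.array(P,np.float32);a=cv2.minAreaRect(P[:,:2].copy());print(len(P),"mean",P.mean(0),"rect",np.array(a[0]).round(1),np.array(a[1]).round(1),round(a[2],1),"x",P[:,0].min(),P[:,0].max(),"y",P[:,1].min(),P[:,1].max())
    A=np.c_[P[:,:2]-P[:,:2].mean(0),np.ones(len(P))];print("slopes deg",np.degrees(np.linalg.lstsq(A,P[:,2],rcond=None)[0][:2]).round(2))
E
python3 - <<'E'
from workcell import r
from h import *
w=r.capture("wrist");np.savez("pics/w7.npz",**w);z=r.read_state()["tcp_pos"];print(z*1000)
slab(w,z[2]+.035,z[2]+.049,225,100,325,330)
E
```

```text
time: 16.7
tcp_pos: [0.6329, 0.0975, 0.0624]
force: [-0.1, -0.1, -1.9]
grip_width: 0.654
grip_force: 42.5
[632.23869215  97.48561659  61.4341689 ]
10365 mean [629.63477   98.8093   102.580246] rect [632.1  99.6] [57.9 46.2] 1.4 x 603.0756 661.0263 y 76.00142 123.04311
slopes deg [ 0.47 -0.05]
```

```bash
python3 -m crank '[[-12,-25,5,0,0,0,0.55],[-26,-56,12,0,0,0,0.55],[-43,-92,18,0,0,0,0.55],[-60,-128,20,0,0,0,0.55],[-77,-164,20,0,0,0,0.55],[-94,-200,20,0,0,0,0.55],[-111,-236,20,0,0,0,0.55],[-128,-272,20,0,0,0,0.55],[-144,-306,20,0,0,0,0.55],[-157,-334,20,0,0,0,0.55],[-165,-352,20,0,0,0,0.55],[-169,-360,20,0,0,0,0.55],[-169,-360,0,0,0,0,0.55],[-169,-360,-20,0,0,0,0.55],[-169,-360,-35,0,0,0,0.55],[-169,-360,-42,0,0,0,0.55],[-169,-360,-44,0,0,0,0.55],[-169,-360,-44,0,0,0,0.55]]' |egrep 'time|tcp|force|width'
python3 - <<'E'
from workcell import r
from h import *
w=r.capture("wrist");np.savez("pics/w8.npz",**w);z=r.read_state()["tcp_pos"];print(z*1000)
crop(w,130,60,320,240,2,"pics/w8.png")
E
```

```text
time: 18.55
tcp_pos: [0.4646, -0.2622, 0.0193]
force: [-0.2, 0.4, -0.4]
grip_width: 0.659
grip_force: 42.6
[ 464.99587175 -262.55191277   19.92959288]
```

```bash
python3 -m crank '[[-1.5,0,-8,0,0,0,0.55],[-1.5,0,-15,0,0,0,0.55],[-1.5,0,-20,0,0,0,0.55],[-1.5,0,-22,0,0,0,0.55],[-1.5,0,-22,0,0,0,0.55]]' |egrep 'tcp|force'
python3 -m crank '[[0,0,-1,0,0,0,0.55],[0,0,-1.5,0,0,0,0.55],[0,0,-1.5,0,0,0,0.55]]' |egrep 'tcp|force'
python3 -m crank '[[0,0,-1,0,0,0,0.55],[0,0,-1,0,0,0,0.55]]' |egrep 'tcp|force'
```

```text
tcp_pos: [0.4624, -0.2621, -0.0034]
force: [-0.4, 0.7, -0.5]
grip_force: 42.6
tcp_pos: [0.4631, -0.2626, -0.004]
force: [-0.1, -0.2, -0.0]
grip_force: 42.6
tcp_pos: [0.4632, -0.2627, -0.0044]
force: [-0.8, 0.4, 4.0]
grip_force: 42.9
```

```bash
python3 -m crank '[[0,0,0,0,0,0,0.68],[0,0,0,0,0,0,0.72],[0,0,0.5,0,0,0,0.76],[0,0,1,0,0,0,0.76],[0,0,10,0,0,0,0.78],[0,0,30,0,0,0,0.8],[0,0,60,0,0,0,0.8],[0,0,80,0,0,0,0.6],[0,0,85,0,0,0,0.6],[0,0,85,0,0,0,0.6]]' |egrep 'time|tcp|force|width'
python3 - <<'E'
from workcell import r
from h import *
w=r.capture("wrist");np.savez("pics/w9.npz",**w);z=r.read_state()["tcp_pos"];print(z*1000)
slab(w,.032,.041,215,60,340,300); slab(w,.027,.032,215,60,340,300)
E
```

```text
time: 20.6
tcp_pos: [0.4638, -0.2631, 0.0812]
force: [0.1, 0.9, -0.3]
grip_width: 0.598
grip_force: 0.0
[ 462.96622067 -262.50856303   79.73561707]
4850 mean [ 460.9383   -262.0652     35.949196] rect [ 461.7 -262.1] [56.8 56.7] 51.6 x 433.59076 490.6813 y -290.15717 -233.38458
slopes deg [ 0.28 -0.06]
74 mean [ 436.88727  -263.1389     29.457352] rect [ 441.3 -261.5] [51.1 15.7] 88.9 x 433.54968 449.6576 y -287.18622 -236.09807
slopes deg [ 3.07 -0.54]
```

```bash
python3 -m crank '[[12,14,5,0,0,-0.04,0.6],[30,36,5,0,0,-0.1,0.6],[52,62,5,0,0,-0.16,0.6],[75,90,0,0,0,-0.22,0.6],[98,117,-5,0,0,-0.28,0.6],[121,144,-8,0,0,-0.34,0.6],[142,169,-10,0,0,-0.36,0.6],[157,187,-10,0,0,-0.36,0.6],[166,197,-10,0,0,-0.36,0.6],[169,200,-10,0,0,-0.36,0.6],[169,200,-10,0,0,-0.36,0.6],[169,200,-10,0,0,-0.36,0.6]]' |egrep 'time|tcp|force|width'
python3 - <<'E'
from workcell import r
from h import *
w=r.capture("wrist");np.savez("pics/w10.npz",**w);s=r.read_state();o=s["orientation"];print(s["tcp_pos"]*1000,np.degrees(np.arctan2(o[1,0],o[0,0])))
slab(w,.024,.032,190,80,360,330)
E
```

```text
time: 21.85
tcp_pos: [0.6312, -0.0635, 0.0695]
force: [0.1, 0.9, -0.6]
grip_width: 0.599
grip_force: 0.0
[631.28045325 -63.58365791  69.75614455] 162.33963416033862
4973 mean [631.1875   -61.414417  27.997383] rect [633.5 -62.2] [32.1 80.8] 73.2 x 590.5183 675.17065 y -88.760506 -35.585808
slopes deg [0.11 0.06]
```

```bash
python3 -m crank '[[2,1.4,-20,0,0,0.016,0.6],[2,1.4,-45,0,0,0.016,0.6],[2,1.4,-66,0,0,0.016,0.6],[2,1.4,-78,0,0,0.016,0.6],[2,1.4,-83,0,0,0.016,0.6],[2,1.4,-83,0,0,0.016,0.6],[2,1.4,-83,0,0,0.016,0.45],[2,1.4,-83,0,0,0.016,0.3],[2,1.4,-83,0,0,0.016,0.25],[2,1.4,-83,0,0,0.016,0.25],[2,1.4,-83,0,0,0.016,0.25],[2,1.4,-83,0,0,0.016,0.25]]' 100 |egrep 'time|tcp|force|width'
python3 -m crank '[[0,0,4,0,0,0,0.25],[0,0,15,0,0,0,0.25],[0,0,40,0,0,0,0.25],[0,0,70,0,0,0,0.25],[0,0,80,0,0,0,0.25],[0,0,80,0,0,0,0.25],[0,0,80,0,0,0,0.25],[0,0,80,0,0,0,0.25]]' |egrep 'time|tcp|force|width'
python3 - <<'E'
from workcell import r
from h import *
w=r.capture("wrist");np.savez("pics/w11.npz",**w);s=r.read_state();z=s["tcp_pos"];o=s["orientation"];print(s["tcp_pos"]*1000,np.degrees(np.arctan2(o[1,0],o[0,0])))
slab(w,z[2]+.035,z[2]+.049,250,100,300,330)
E
```

```text
time: 23.1
tcp_pos: [0.6354, -0.0617, -0.0108]
force: [0.2, -0.8, 5.7]
grip_width: 0.341
grip_force: 99.9
time: 23.9
tcp_pos: [0.6324, -0.0607, 0.0645]
force: [0.4, 0.4, -2.1]
grip_width: 0.335
grip_force: 99.1
[632.34900948 -60.72092994  64.35170444] 163.33798463097878
7215 mean [625.11066  -56.196667 103.29506 ] rect [627.1 -56.9] [23.7 71. ] 73.7 x 590.2627 663.764 y -77.994446 -36.63004
slopes deg [-0.29 -0.01]
```

```bash
python3 -m crank '[[-5,-13,5,0,0,0.04,0.25],[-13,-34,10,0,0,0.1,0.25],[-24,-62,15,0,0,0.17,0.25],[-35,-91,15,0,0,0.24,0.25],[-46,-120,15,0,0,0.31,0.25],[-57,-149,15,0,0,0.345,0.25],[-67,-175,15,0,0,0.345,0.25],[-73,-191,15,0,0,0.345,0.25],[-75.5,-197,15,0,0,0.345,0.25],[-75.5,-197,5,0,0,0.345,0.25],[-75.5,-197,-10,0,0,0.345,0.25],[-75.5,-197,-25,0,0,0.345,0.25],[-75.5,-197,-33,0,0,0.345,0.25],[-75.5,-197,-36,0,0,0.345,0.25],[-75.5,-197,-36,0,0,0.345,0.25],[-75.5,-197,-36,0,0,0.345,0.25]]' |egrep 'time|tcp|force|width|ori'
python3 - <<'E'
from workcell import r
from h import *
w=r.capture("wrist");np.savez("pics/w12.npz",**w);s=r.read_state();o=s["orientation"];print(s["tcp_pos"]*1000,np.degrees(np.arctan2(o[1,0],o[0,0])))
slab(w,.032,.041,200,0,560,150)
crop(w,130,60,320,240,2,"pics/w12.png")
E
```

```text
time: 25.55
tcp_pos: [0.5589, -0.2581, 0.0313]
orientation: [[-0.999, -0.055, 0.001], [-0.055, 0.999, -0.0], [-0.001, -0.001, -1.0]]
force: [0.2, 1.0, -0.1]
grip_width: 0.341
grip_force: 99.2
[ 559.10221279 -258.31460888   31.67890586] -176.88324913890963
12971 mean [ 464.27267  -249.36311    35.844204] rect [ 466.8 -201.8] [178.1  54.7] 87.2 x 437.09277 497.95844 y -290.66968 -114.12891
slopes deg [ 0.09 -0.46]
```

View pics/w12.png

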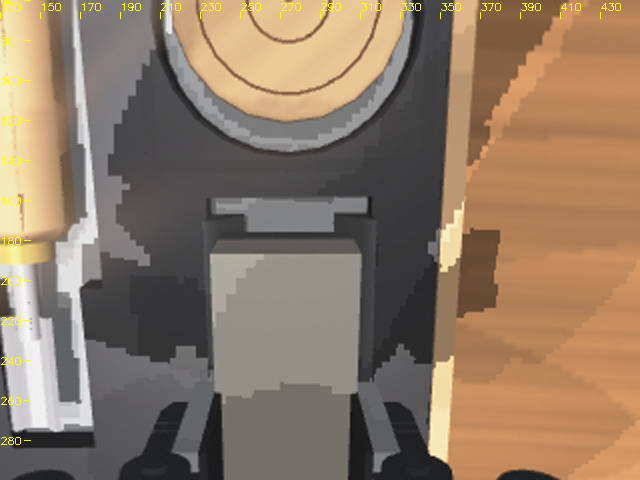

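```bash
python3 - <<'E'
from h import *
c=load("pics/w12.npz");print(c["cam_to_world"][:3,3]);f=lambda n,u,v,z:print(n,(atz(c,u,v,z)*1000).round(1))
f("cut near foam",275,158.5,.021);f("cutL foam",233,170,.021);f("cutR",317.5,170,.021);f("floorL",233,166,.010);f("floorR",314,166,.010);f("stone nearL",235.5,187,.0707);f("stone nearR",310,187,.0707)
E
```

```text
[ 0.49126697 -0.26071724  0.20170048]
cut near foam [ 511.5 -258.5   21. ]
cutL foam [ 519.3 -282.1   21. ]
cutR [ 516.7 -233.9   21. ]
floorL [ 518.6 -283.4   10. ]
floorR [ 515.9 -234.6   10. ]
stone nearL [ 518.7 -275.    70.7]
stone nearR [ 517.  -243.8   70.7]
```

Lateral and lengthwise alignment over the cutout is within ~1 mm (stone near edge v≈187, cutout end v≈158). Lower and press.

```bash
python3 -m crank '[[-0.7,0.5,-10,0,0,0,0.25],[-0.7,0.5,-20,0,0,0,0.25],[-0.7,0.5,-26,0,0,0,0.25],[-0.7,0.5,-28,0,0,0,0.25],[-0.7,0.5,-28,0,0,0,0.25]]' |egrep 'tcp|force'
python3 -m crank '[[0,0,-1,0,0,0,0.25],[0,0,-2,0,0,0,0.25],[0,0,-2,0,0,0,0.25]]' |egrep 'tcp|force'
python3 -m crank '[[0,0,-1,0,0,0,0.25],[0,0,-2,0,0,0,0.25],[0,0,-2,0,0,0,0.25]]' |egrep 'tcp|force'
```

```text
tcp_pos: [0.5575, -0.2577, 0.0032]
force: [-2.6, 1.0, 2.8]
grip_force: 99.8
tcp_pos: [0.5579, -0.2574, 0.0005]
force: [0.3, 0.8, -0.1]
grip_force: 99.4
tcp_pos: [0.5578, -0.2575, -0.0008]
force: [-1.2, 2.4, 2.7]
grip_force: 99.7
```

```bash
for i in 1; do python3 -m crank '[[0,0,-0.7,0,0,0,0.25],[0,0,-1.4,0,0,0,0.25],[0,0,-1.4,0,0,0,0.25]]' |egrep 'tcp|force'; done
python3 -m crank '[[0,0,-0.5,0,0,0,0.25],[0,0,-1,0,0,0,0.25],[0,0,-1,0,0,0,0.25]]' |egrep 'tcp|force'
```

```text
tcp_pos: [0.5579, -0.2575, -0.0009]
force: [-2.6, 2.2, 8.5]
grip_force: 100.5
tcp_pos: [0.5578, -0.2574, -0.0009]
force: [-3.9, 3.1, 12.0]
grip_force: 100.9
```

```bash
python3 -m crank '[[0,0,0,0,0,0,0.36],[0,0,0,0,0,0,0.42],[0,0,1,0,0,0,0.46],[0,0,2,0,0,0,0.46],[0,0,10,0,0,0,0.5],[0,0,30,0,0,0,0.55],[0,0,60,0,0,0,0.6],[0,0,90,0,0,0,0.6],[0,0,95,0,0,0,0.6],[0,0,95,0,0,0,0.6],[0,0,95,0,0,0,0.6]]' |egrep 'time|tcp|force|width'
python3 - <<'E'
from workcell import r
from h import *
w=r.capture("wrist");np.savez("pics/w13.npz",**w);z=r.read_state()["tcp_pos"];print(z*1000)
slab(w,.031,.045,225,120,330,330); slab(w,.031,.041,225,30,330,120)
E
```

```text
time: 28.4
tcp_pos: [0.5572, -0.2573, 0.0903]
force: [0.1, -0.9, -0.7]
grip_width: 0.6
grip_force: 0.0
[ 556.74951091 -256.96635166   89.51800135]
6270 mean [ 572.83246  -248.9624     38.624413] rect [ 571.8 -251.2] [169.7  50.8] 16.6 x 488.15298 656.15106 y -275.1714 -206.33073
slopes deg [0.96 2.32]
6203 mean [ 461.51     -262.06564    35.984985] rect [ 461.2 -262.1] [53.9 57.2] 3.1 x 434.09924 488.7717 y -290.5804 -233.37666
slopes deg [-0.02 -0.11]
```

```bash
python3 - <<'E'
from h import *
w=load("pics/w13.npz")
P=[]
for v in range(120,330):
    for u in range(225,330):
        o,d=ray(w,u,v);p=(o+d*w["depth"][v,u])*1000
        if 515<p[0]<600 and -280<p[1]<-235 and 31<p[2]<45:P.append(p)
P=np.array(P);A=np.c_[P[:,:2]-P[:,:2].mean(0),np.ones(len(P))];print(len(P),P.mean(0),P.min(0),P.max(0),np.degrees(np.linalg.lstsq(A,P[:,2],rcond=None)[0][:2]))
E
```

```text
4612 [ 554.32782313 -257.09510719   37.94794124] [ 515.7918748  -275.17139845   31.47845294] [ 597.28511031 -238.67945861   40.3602605 ] [0.15378762 0.03706755]
```

```bash
python3 -m crank '[[-4,15,0,0,0,0,0.6],[-12,42,-3,0,0,0,0.6],[-22,78,-6,0,0,0,0.6],[-33,116,-10,0,0,-0.01,0.6],[-44,154,-15,0,0,-0.02,0.6],[-55,192,-20,0,0,-0.03,0.6],[-65,227,-22,0,0,-0.04,0.6],[-72,252,-22,0,0,-0.04,0.6],[-76.5,266.5,-22,0,0,-0.04,0.6],[-76.5,266.5,-22,0,0,-0.04,0.6],[-76.5,266.5,-22,0,0,-0.04,0.6],[-76.5,266.5,-22,0,0,-0.04,0.6]]' |egrep 'time|tcp|force|width'
python3 - <<'E'
from workcell import r
from h import *
w=r.capture("wrist");np.savez("pics/w14.npz",**w);s=r.read_state();o=s["orientation"];print(s["tcp_pos"]*1000,np.degrees(np.arctan2(o[1,0],o[0,0])))
slab(w,.022,.030,215,80,335,290)
g=w["frame"].astype(int);m=((g.min(2)>170)&(g.max(2)-g.min(2)<40));m[:, :225]=0;m[:,325:]=0
v,u=np.nonzero(m);print(v.max(),u[v>=v.max()-1].mean(),atz(w,u[v>=v.max()-1].mean(),v.max(),.013)*1000)
E
```

```text
time: 29.65
tcp_pos: [0.4816, 0.0078, 0.0692]
force: [-0.9, 0.1, 0.2]
grip_width: 0.601
grip_force: 0.0
[481.65530175   7.81130003  69.32019416] -179.2777927383492
5265 mean [459.97388    9.597878  25.620806] rect [463.3   9.7] [90.1 29.9] 0.6 x 418.09784 508.34097 y -5.3073177 24.813301
slopes deg [-0.14 -0.08]
295 266.0 [548.12005985   4.24669084  13.        ]
```

```bash
python3 -m crank '[[-1.4,2,-20,0,0,0,0.6],[-1.4,2,-45,0,0,0,0.6],[-1.4,2,-66,0,0,0,0.6],[-1.4,2,-78,0,0,0,0.6],[-1.4,2,-83,0,0,0,0.6],[-1.4,2,-83,0,0,0,0.6],[-1.4,2,-83,0,0,0,0.45],[-1.4,2,-83,0,0,0,0.3],[-1.4,2,-83,0,0,0,0.25],[-1.4,2,-83,0,0,0,0.25],[-1.4,2,-83,0,0,0,0.25],[-1.4,2,-83,0,0,0,0.25]]' 60 |egrep 'time|tcp|force|width'
python3 -m crank '[[0,0,4,0,0,0,0.25],[0,0,15,0,0,0,0.25],[0,0,40,0,0,0,0.25],[0,0,70,0,0,0,0.25],[0,0,80,0,0,0,0.25],[0,0,80,0,0,0,0.25],[0,0,80,0,0,0,0.25],[0,0,80,0,0,0,0.25]]' |egrep 'time|tcp|force|width'
python3 - <<'E'
from workcell import r
from h import *
w=r.capture("wrist");np.savez("pics/w15.npz",**w);s=r.read_state();z=s["tcp_pos"];o=s["orientation"];print(s["tcp_pos"]*1000,np.degrees(np.arctan2(o[1,0],o[0,0])))
slab(w,z[2]+.033,z[2]+.049,250,80,300,330)
E
```

```text
time: 30.9
tcp_pos: [0.4815, 0.0107, -0.0119]
force: [0.1, -1.1, 4.8]
grip_width: 0.327
grip_force: 61.5
time: 31.7
tcp_pos: [0.4784, 0.0111, 0.0646]
force: [0.2, 0.4, -1.3]
grip_width: 0.328
grip_force: 60.7
[478.35213564  11.10689853  64.49630994] -179.18465294396765
9398 mean [456.95886   12.546835 102.31346 ] rect [460.6  12.7] [90.2 24.1] 0.8 x 415.41266 505.76993 y 1.2644296 25.394018
slopes deg [-0.49 -0.27]
```

```bash
python3 -m crank '[[3,14,5,0,0,-0.01,0.25],[8,40,12,0,0,-0.03,0.25],[14,76,20,0,0,-0.06,0.25],[20,114,20,0,0,-0.09,0.25],[26,152,20,0,0,-0.12,0.25],[32,188,20,0,0,-0.128,0.25],[37,216,20,0,0,-0.128,0.25],[40,232,20,0,0,-0.128,0.25],[40,237,20,0,0,-0.128,0.25],[40,237,20,0,0,-0.128,0.25],[40,237,20,0,0,-0.128,0.25]]' |egrep 'time|tcp|force|width'
python3 - <<'E'
from workcell import r
from h import *
w=r.capture("wrist");np.savez("pics/w16.npz",**w);s=r.read_state();o=s["orientation"];print(s["tcp_pos"]*1000,np.degrees(np.arctan2(o[1,0],o[0,0])))
bright(w,0,0,560,420,.010,130)
cv2.imwrite("pics/w16.png",w["frame"][:,:,::-1])
E
```

```text
time: 32.85
tcp_pos: [0.5195, 0.2466, 0.0861]
force: [0.9, -0.9, -1.0]
grip_width: 0.333
grip_force: 60.7
[519.69814792 246.55786424  86.26208933] 173.39262106902112
(256, 322, 34, 40) c 644.8 233.1 size 30.1 42.0 ang 84.2
(392, 176, 21, 119) c 556.8 350.4 size 5.6 103.4 ang 83.3
(408, 110, 13, 57) c 477.2 360.0 size 5.2 41.3 ang 83.3
(307, 107, 84, 162) c 513.6 307.4 size 62.3 130.1 ang 83.2
(337, 98, 74, 7) c 446.6 330.6 size 53.8 4.2 ang 83.3
```

```bash
python3 - <<'E'
from h import *
w=load("pics/w16.npz");print((w["cam_to_world"][:3,3]*1000).round(1))
P=[];
for v in range(60,330):
    for u in range(190,450):
        o,d=ray(w,u,v);p=(o+d*w["depth"][v,u])*1000
        if 440<p[0]<615 and 210<p[1]<370:P.append(np.r_[p,u,v])
P=np.array(P,np.float32)
def rect(m,n):
    a=cv2.minAreaRect(P[m][:,:2].copy());print(n,m.sum(),np.array(a[0]).round(1),np.array(a[1]).round(1),round(a[2],1))
f=(P[:,2]>7)&(P[:,2]<14)
# split: right cutout
b=f&(P[:,1]+ (P[:,0]-524)*.118>283)&(P[:,1]+(P[:,0]-524)*.118<340);rect(b,"blockfloor")
s=P[b]
rm=(P[:,2]>21.8)&(P[:,2]<27)&(P[:,1]>300);rect(rm,"rim+y")
E
python3 - <<'E'
from workcell import r
t=r.read_state()
E
```

```text
[452.6 255.8 256.6]
blockfloor 7144 [530.2 314. ] [ 46.9 102.2] 83.1
rim+y 2775 [524.8 321.5] [ 61.  161.4] 83.6
```

```bash
python3 -m crank '[[0.2,2.3,-20,0,0,0,0.25],[0.2,2.3,-45,0,0,0,0.25],[0.2,2.3,-64,0,0,0,0.25],[0.2,2.3,-74,0,0,0,0.25],[0.2,2.3,-80,0,0,0,0.25],[0.2,2.3,-84,0,0,0,0.25],[0.2,2.3,-85.5,0,0,0,0.25],[0.2,2.3,-85.5,0,0,0,0.25],[0.2,2.3,-85.5,0,0,0,0.25]]' |egrep 'tcp|force'
python3 -m crank '[[0,0,-1,0,0,0,0.25],[0,0,-1,0,0,0,0.25]]' |egrep 'tcp|force'
```

```text
tcp_pos: [0.5207, 0.2505, 0.0018]
force: [1.0, 0.0, -0.9]
grip_force: 60.7
tcp_pos: [0.5202, 0.2504, 0.0002]
force: [0.4, -0.4, -1.6]
grip_force: 60.7
```

```bash
python3 -m crank '[[0,0,-1,0,0,0,0.25],[0,0,-1,0,0,0,0.25]]' |egrep 'tcp|force'
```

```text
tcp_pos: [0.5199, 0.2502, -0.0012]
force: [0.4, 0.5, -0.8]
grip_force: 60.7
```

```bash
python3 -m crank '[[0,-1,-0.5,0,0,0,0.25],[0,-1,-1,0,0,0,0.25],[0,-1,-1,0,0,0,0.25]]' |egrep 'tcp|force'
```

```text
tcp_pos: [0.52, 0.2491, -0.0018]
force: [-1.0, -0.5, 1.5]
grip_force: 61.0
```

```bash
python3 -m crank '[[0,0,-0.7,0,0,0,0.25],[0,0,-0.7,0,0,0,0.25]]' |egrep 'tcp|force'
```

```text
tcp_pos: [0.52, 0.2491, -0.0018]
force: [-2.5, -0.8, 4.7]
grip_force: 61.4
```

Down on the floor. Release, rise, check height.

```bash
python3 -m crank '[[0,0,0,0,0,0,0.35],[0,0,0,0,0,0,0.4],[0,0,0.5,0,0,0,0.44],[0,0,1,0,0,0,0.44],[0,0,10,0,0,0,0.48],[0,0,30,0,0,0,0.55],[0,0,60,0,0,0,0.6],[0,0,80,0,0,0,0.65],[0,0,85,0,0,0,0.65],[0,0,85,0,0,0,0.65],[0,0,85,0,0,0,0.65]]' |egrep 'time|tcp|force|width'
python3 - <<'E'
from workcell import r
from h import *
w=r.capture("wrist");np.savez("pics/w17.npz",**w);z=r.read_state()["tcp_pos"];print(z*1000)
slab(w,.029,.042,215,80,335,290)
E
```

```text
time: 35.8
tcp_pos: [0.5194, 0.249, 0.0811]
force: [0.1, 1.3, -0.2]
grip_width: 0.648
grip_force: 0.0
[518.96231077 248.87200261  80.53207869]
5209 mean [499.01532  252.5554    35.580322] rect [502.2 252.2] [30.  89.5] 83.7 x 456.5323 547.6751 y 233.22325 271.02646
slopes deg [-0.12  0.01]
```

```bash
python3 -m crank '[[-2,-15,0,0,0,0.01,0.65],[-6,-45,0,0,0,0.03,0.65],[-11,-82,0,0,0,0.05,0.65],[-16,-122,0,0,0,0.07,0.65],[-21,-162,-5,0,0,0.09,0.65],[-27,-202,-8,0,0,0.11,0.65],[-32,-242,-10,0,0,0.13,0.65],[-38,-282,-12,0,0,0.14,0.65],[-43,-317,-12,0,0,0.14,0.65],[-47,-342,-12,0,0,0.14,0.65],[-48.5,-355,-12,0,0,0.14,0.65],[-48.5,-355,-12,0,0,0.14,0.65],[-48.5,-355,-12,0,0,0.14,0.65]]' |egrep 'time|tcp|force|width'
python3 - <<'E'
from workcell import r
from h import *
w=r.capture("wrist");np.savez("pics/w18.npz",**w);s=r.read_state();o=s["orientation"];print(s["tcp_pos"]*1000,np.degrees(np.arctan2(o[1,0],o[0,0])))
slab(w,.032,.040,200,60,350,300)
E
```

```text
time: 37.15
tcp_pos: [0.4712, -0.1049, 0.0695]
force: [0.2, -0.1, -1.0]
grip_width: 0.651
grip_force: 0.0
[ 471.39012483 -104.59735599   69.73213807] -178.4361367357074
6622 mean [ 467.886   -105.58404   35.91557] rect [ 470.7 -105.5] [89.2 36.1] 1.3 x 425.80298 515.44275 y -124.296745 -86.72242
slopes deg [ 0.09 -0.07]
```

```bash
python3 -m crank '[[-0.6,-0.9,-20,0,0,0,0.65],[-0.6,-0.9,-45,0,0,0,0.65],[-0.6,-0.9,-66,0,0,0,0.65],[-0.6,-0.9,-77,0,0,0,0.65],[-0.6,-0.9,-81,0,0,0,0.65],[-0.6,-0.9,-81,0,0,0,0.65],[-0.6,-0.9,-81,0,0,0,0.5],[-0.6,-0.9,-81,0,0,0,0.35],[-0.6,-0.9,-81,0,0,0,0.3],[-0.6,-0.9,-81,0,0,0,0.3],[-0.6,-0.9,-81,0,0,0,0.3],[-0.6,-0.9,-81,0,0,0,0.3]]' 50 |egrep 'time|tcp|force|width'
python3 -m crank '[[0,0,4,0,0,0,0.3],[0,0,15,0,0,0,0.3],[0,0,40,0,0,0,0.3],[0,0,70,0,0,0,0.3],[0,0,90,0,0,0,0.3],[0,0,95,0,0,0,0.3],[0,0,95,0,0,0,0.3],[0,0,95,0,0,0,0.3]]' |egrep 'time|tcp|force|width'
python3 - <<'E'
from workcell import r
from h import *
w=r.capture("wrist");np.savez("pics/w19.npz",**w);s=r.read_state();z=s["tcp_pos"];o=s["orientation"];print(s["tcp_pos"]*1000,np.degrees(np.arctan2(o[1,0],o[0,0])))
slab(w,z[2]+.040,z[2]+.056,245,60,300,330)
E
```

```text
time: 38.4
tcp_pos: [0.4725, -0.1072, -0.0092]
force: [0.2, 0.5, 5.5]
grip_width: 0.409
grip_force: 52.5
time: 39.2
tcp_pos: [0.47, -0.1064, 0.0829]
force: [-0.8, -0.4, -0.9]
grip_width: 0.411
grip_force: 51.8
[ 469.70541005 -106.24156916   82.51542349] -178.502265099337
8422 mean [ 457.16266 -106.06973  128.06354] rect [ 459.4 -105.7] [71.  24.8] 0.9 x 423.7706 494.85605 y -118.06151 -92.764854
slopes deg [0.03 0.07]
```

```bash
python3 -m crank '[[2,15,0,0,0,-0.01,0.3],[6,45,0,0,0,-0.03,0.3],[12,83,0,0,0,-0.05,0.3],[18,124,0,0,0,-0.07,0.3],[24,165,0,0,0,-0.09,0.3],[30,206,0,0,0,-0.11,0.3],[36,247,0,0,0,-0.13,0.3],[42,288,0,0,0,-0.143,0.3],[48,329,0,0,0,-0.143,0.3],[54,368,0,0,0,-0.143,0.3],[58,398,0,0,0,-0.143,0.3],[61,414,0,0,0,-0.143,0.3],[61,419,0,0,0,-0.143,0.3],[61,419,-15,0,0,-0.143,0.3],[61,419,-35,0,0,-0.143,0.3],[61,419,-48,0,0,-0.143,0.3],[61,419,-52,0,0,-0.143,0.3],[61,419,-52,0,0,-0.143,0.3],[61,419,-52,0,0,-0.143,0.3]]' |egrep 'time|tcp|force|width'
python3 - <<'E'
from workcell import r
from h import *
w=r.capture("wrist");np.savez("pics/w20.npz",**w);s=r.read_state();o=s["orientation"];print(s["tcp_pos"]*1000,np.degrees(np.arctan2(o[1,0],o[0,0])))
cv2.imwrite("pics/w20.png",w["frame"][:,:,::-1])
E
```

```text
time: 41.15
tcp_pos: [0.5323, 0.312, 0.0327]
force: [0.3, 0.4, -0.4]
grip_width: 0.408
grip_force: 51.8
[532.72606465 312.29082279  33.27876761] 173.2818495772791
```

View pics/w20.png

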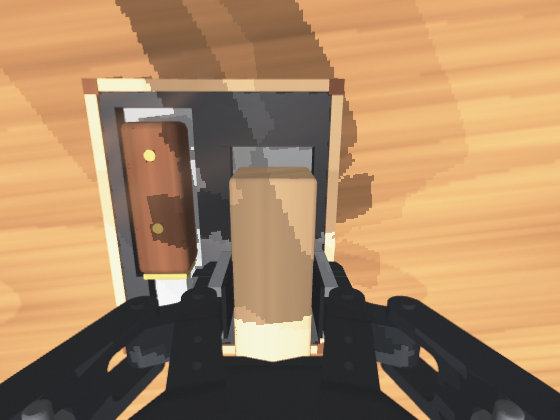

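Knife is seated in its cutout (handle at (158,195), blade into the narrow end); the block hangs centred over its cutout (near corners (232,147),(313,147)).

```bash
python3 - <<'E'
from h import *
c=load("pics/w20.npz");f=lambda n,u,v,z:print(n,(atz(c,u,v,z)*1000).round(1))
f("cutL",232,147,.021);f("cutR",313,147,.021);f("blkL",231,178,.0788);f("blkR",315,178,.0788)
E
```

```text
cutL [476.4 296.6  21. ]
cutR [481.7 342.   21. ]
blkL [484.7 302.2  78.8]
blkR [488.6 335.2  78.8]
```

```bash
python3 -m crank '[[-1.6,0,-10,0,0,0,0.3],[-1.6,0,-20,0,0,0,0.3],[-1.6,0,-27,0,0,0,0.3],[-1.6,0,-30,0,0,0,0.3],[-1.6,0,-30,0,0,0,0.3],[-1.6,0,-30,0,0,0,0.3]]' |egrep 'tcp|force'
python3 -m crank '[[0,0,-1,0,0,0,0.3],[0,0,-1.5,0,0,0,0.3],[0,0,-1.5,0,0,0,0.3]]' |egrep 'tcp|force'
python3 -m crank '[[0,0,-0.8,0,0,0,0.3],[0,0,-0.8,0,0,0,0.3]]' |egrep 'tcp|force'
```

```text
tcp_pos: [0.5304, 0.3124, 0.0021]
force: [-0.5, -0.1, -0.4]
grip_force: 51.8
tcp_pos: [0.5306, 0.3124, 0.0009]
force: [0.3, -0.7, 0.1]
grip_force: 51.9
tcp_pos: [0.5306, 0.3125, 0.0009]
force: [-2.1, -0.7, 4.5]
grip_force: 52.3
```

```bash
python3 -m crank '[[0,0,0,0,0,0,0.42],[0,0,0,0,0,0,0.47],[0,0,0.5,0,0,0,0.51],[0,0,1,0,0,0,0.51],[0,0,10,0,0,0,0.53],[0,0,30,0,0,0,0.55],[0,0,60,0,0,0,0.6],[0,0,90,0,0,0,0.65],[0,0,110,0,0,0,0.65],[0,0,110,0,0,0,0.65],[0,0,110,0,0,0,0.65]]' |egrep 'time|tcp|force|width'
python3 - <<'E'
from workcell import r
from h import *
w=r.capture("wrist");z=r.read_state()["tcp_pos"];print(z*1000)
slab(w,.040,.052,215,60,335,290)
slab(w,.029,.0395,100,60,220,290)
t=r.capture("top");a=load("pics/top0.npz");print("depth at tin/rosette before/after",[(float(a["depth"][v,u]),float(t["depth"][v,u])) for u,v in((152,138),(292,126),(407,120),(385,185))])
d=np.abs(a["frame"].astype(int)-t["frame"]).max(2)>40;print("changed px: tin/rosette/brush",d[115:165,128:178].sum(),d[97:157,262:322].sum(),d[90:210,385:430].sum())
# relief heights from top
for n,x in dict(gouge=(434,268),round=(400,291),stone=(397,244)).items():
    u,v=x;o,dd=ray(t,u,v);print(n,((o+dd*np.median(t["depth"][v-1:v+2,u-1:u+2]))*1000).round(1))
E
```

```text
time: 43.4
tcp_pos: [0.5308, 0.3125, 0.1104]
force: [-0.1, 0.2, -0.3]
grip_width: 0.653
grip_force: 0.0
[529.87724682 312.11845776 108.98101818]
5174 mean [526.89355  313.927     45.943104] rect [529.4 313.6] [36.  89.3] 83.3 x 483.3437 575.0577 y 291.27206 335.95392
slopes deg [ 0.06 -0.13]
4244 mean [499.6003   253.74385   35.607544] rect [502.3 252.2] [30.8 89. ] 83.8 x 456.93237 547.9178 y 233.1991 271.62878
slopes deg [-0.42 -2.05]
depth at tin/rosette before/after [(0.9614213109016418, 0.9589762687683105), (0.9867812395095825, 0.9856940507888794), (0.9676220417022705, 0.9654265642166138), (0.9419353008270264, 0.9417967796325684)]
changed px: tin/rosette/brush 0 0 0
gouge [ 509.3 -323.6   33.1]
round [ 464.7 -256.3   36.3]
stone [ 554.1 -252.6   36.9]
```

```bash
python3 - <<'E'
from workcell import r
from h import *
w=load("pics/w5.npz");slab(w,.034,.045,262,125,292,215)
r.job_done();print("handed in")
E
```

```text
1844 mean [ 489.9405   -335.86438    37.173073] rect [ 492.9 -335.4] [71.8 22.5] 3.5 x 456.7297 528.99915 y -347.99734 -324.66635
slopes deg [0.01 0.43]
the job is handed in; nothing more can be done
handed in
```

Both kits are made up and the job is handed in at about 43 s: all five pieces measured down on their cutout floors, the stone was pressed home at 12 N, and the rosette, tin and brush were not disturbed.

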